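# Open the braced jam jar and hold its cap

### The arm

A 6-joint arm with a two-finger parallel gripper is mounted at the origin on the work surface. World frame = base frame: x ahead of the robot, y to its left, z up, the work surface at z = 0. Lengths are in mm, angles in rad, forces in N, time in s.
With the tool pointing down it reaches from about 275 to 750 mm from the base axis. Payload 10.2 kg.
Tool frame: the origin (TCP) lies at the centre of the arm's flange, where the gripper is bolted on; the fingertips stand 166 mm ahead of it and the grasp point (between the pads) lies 147 mm ahead of it; z points along the fingers, y is the direction in which the jaws open and shut (so a half turn about z gives the same grasp; the last joint's range is limited). The gripper opens to 88 mm and grips with 3 to 60 N. Pads are 18 mm wide; open, the fingers measure 123 mm over their backs; the gripper's body (75 mm by 187 mm) begins 45 mm behind the grasp point.
Start: joints at [-1.506, 0.313, 1.498, -0, 1.331, -0.223], TCP at [149.005, -503.418, 404.72] pointing down, gripper open.
Joint ranges: [-2.94, 2.94], [-0.97, 2.17], [0.19, 2.56], [-1.23, 4.37], [0.02, 3.11], [-2.88, 2.88]. Speed limits (rad/s): [2.39, 2.39, 3.01, 3.14, 3.14, 3.14].

### API

Orientations are given as a unit quaternion [w, x, y, z].
In Python, from plant import monitor, snapshot, camera_model, ctrl gives the robot as it stands. The module is installed in compiled form; this text tells all that it offers.
- The arm moves only by the tool play_rows, never from a script. Its argument "plan" is a list of rows, each a list of 3 entries, a list of its own where there are three numbers: the shift along the tool's x, y, z in cm, then the turn about the tool's z in degrees, then the opening in per cent of the stroke, from 0 (shut) to 100 (fully open). A call has 1 to 20 rows; each row is the pose to reach, as a shift and turn from the pose commanded when the call began, along the tool's axes at that moment; what a row does not reach only later rows make up. A row lasts 1/10 s, in which the tool goes at most 50 mm and 8.59 degrees, less where a joint would pass 70% of its speed; a pose out of reach is approached as far as the arm can. A call with a gripper value outside its range is refused whole. The fingers move at their own pace and stop on an object; "force" is the grip in N (left out, the last holds). Time passes only in rows, so rows that repeat a pose let the fingers close. It gives the time, the measured TCP pose, the force and the opening at its end, in the units of the state.
- monitor.state(): the state, without advancing time (a new reading comes with each control period).
- snapshot(name): name is "scene" or "top" or "wrist"; returns (picture, depth): 420x560x3 uint8, blue, green, red; 420x560 float32, mm along the optical axis (not along the pixel's ray), 0 where there is no reading.
- camera_model(name): a dict with "fovy" (degrees; the focal length in pixels is half the picture's height over the tangent of half this angle, whatever the lens; pixels are square), "cx", "cy" (the principal point, pixels), "cam_to_world" (4x4, takes a point from camera to world coordinates); the wrist camera has in their place "tool_from_camera" (4x4, takes a point from camera to tool coordinates, whose origin is the TCP and whose axes are the flange's). Camera axes: x right, y down, z forward; pixel columns grow to the right and rows downward; lengths in mm; the calibration is good to about 2 mm. A picture is of the moment at which its call begins: read the wrist's pose just before it. camera_model takes no time and is no camera call.
- ctrl.close_job(): hands the job in, once; it reports no verdict.
The state is a dict: "time": time; "qpos": joint angles; "joint_velocities": joint speeds; "tau": joint torques, N m; "ee_pos": TCP position; "ee_rot": TCP orientation; "ft_force": force on the tool from outside, world axes, zero at the start; "wrist_torque": the same for the moment, N m; "width": finger opening in mm.
Only numpy, scipy, OpenCV 4.12 (cv2) and the standard library are available. Lean on these libraries where they do the work, as an engineer would, in place of code of your own. Each camera call takes 0.05 s, during which the arm holds its last target.

### The job

Swing the brace's drop-down gate up by its ball knob until it stands fully upright against the jam jar, so that the jar cannot turn. Then unscrew the jar's tight cap anticlockwise (seen from above), stop turning as soon as its lugs are free, lift it straight up and finish still gripping it, level, a finger's width above the mouth of the jar and no longer touching it. Leave the jar upright in the closed brace, and do not disturb the other things on the bench.

Things in the scene. Friction and masses are not known exactly. Their poses are not given: they have to be found in the camera images.
- brace: grey metal jar brace fixed to the bench: 147 x 130 mm steel floor plate 8 mm thick, upright back wall (100 mm wide, top 64 mm above the bench) at its +x side, gate at its -x side, nearer the robot. Origin on the bench under the middle of the jar's place; x from gate to back wall, z up. Closed, gate pad and back wall stand 66 mm apart.
- gate (a joint): the gate, a panel 12 mm thick, 84 mm wide, 54 mm high, with a rubber pad, hinged along its lower edge. 0 = upright (closed, end stop); grows to 0.8 rad as it is let down away from the jar, to the brace's -x. Starts at 0.45 to 0.65. Its stiff hinge (0.9 N m friction, about 11 N at the knob) stays where left and, closed, withstands the unscrewing.
- gate_hinge (a point): middle of the gate's hinge line, 56 mm from the brace origin along its -x, 14 mm above the bench; the hinge line runs along the brace's y.
- knob (a point): centre of the 28 mm black ball knob on a stem on the gate's outer side, 85 mm from the hinge line. Gate upright: 111 mm from the brace origin along its -x, 79 mm above the bench. Gripped along the brace's y (30 N is enough), the ball turns between the fingers as the gate swings.
- jar: six-sided glass jam jar, loose, about 0.4 kg, standing on the brace's floor plate; 64 mm across flats, flats facing back wall and gate. Origin at the centre of its underside, z up; x within 5 degrees of the brace's x. It starts 5 to 8 mm short of its place and turns with the cap; the closing gate pushes it home, where it gives only about 3 degrees.
- rim (a point): centre of the jar's mouth, inside the cap: top of its round 42 mm neck, 100 mm above the jar's underside. Three lugs on the neck hook over three lugs in the cap. Cap's turn from the jar's x, anticlockwise from above: 0 to 9 degrees at the start, free to lift from 50, over 78 is too far, blocked at 83. Turning by 60 from the start always frees it.
- cap: the jar's round ribbed aluminium cap, 57 mm across, 22 mm tall, upright. Origin at the centre of its lower edge, 10 mm below the jar's rim (90 mm above the jar's underside) when on; x shows its turn. A sprung liner inside makes it tight (about 0.3 N m; a 40 N grip at half its height does not slip). It does not rise while turning; lift it once free.
- nozzle: small steel piping nozzle standing upright beside the brace, 50 mm tall, 32 mm across its foot; origin at the centre of its underside. Bystander.
- spoon: wooden spoon, 170 mm long, lying beside the brace; origin under its middle, x along its length. Bystander.
- shaker: round metal sugar shaker behind the brace, 56 mm across, 85 mm tall; origin at the centre of its underside. Bystander.
- bowl: white bowl, 130 mm across, 55 mm tall; origin at the centre of its underside. Bystander.
- pastry_box: clear box of cream rolls, 130 x 180 x 55 mm; origin at the centre of its underside. Bystander.
- spare_jar: second jam jar of the same make, closed, standing on the bare bench away from the brace, 112 mm tall; origin at the centre of its underside. Bystander.
- brush: pastry brush, 200 mm long, lying at the back left; origin under its middle, x along its length. Bystander.

How it is judged (in metres and radians):
On the way, in this order (a step that is already met when the one before it is completed fails the run):
1. the gate is upright against the jar, with the cap still on and not yet unscrewed (value of joint gate below 0.08 rad and angle between jar's own z axis and vertical below 0.06 rad and z of jar in the frame of brace below 0.012 m and horizontal distance between jar and brace below 0.008 m and z of cap in the frame of jar below 0.095 m and angle between the x axis of cap and the x axis of jar, either way round below 0.4 rad), for 0.2 s.
2. in the closed brace, the cap is turned until its lugs are free, not yet lifted clear (value of joint gate below 0.08 rad and angle between jar's own z axis and vertical below 0.06 rad and z of jar in the frame of brace below 0.012 m and horizontal distance between jar and brace below 0.008 m and z of cap in the frame of jar below 0.11 m and angle between the x axis of cap and the x axis of jar, either way round above 0.8 rad), for 0.1 s.
At the end, for the whole second after the job is handed in: Fingers hold the cap still (over 1 N), level within 8 degrees, its lower edge 3 to 35 mm above the rim and within 15 mm of the jar's axis, touching neither jar nor brace; gate within 0.08 rad of upright; jar upright on the brace floor within 8 mm of its place (value of joint gate below 0.08 rad and angle between jar's own z axis and vertical below 0.06 rad and z of jar in the frame of brace below 0.012 m and horizontal distance between jar and brace below 0.008 m and z of cap in the frame of jar between 0.103 and 0.135 m and horizontal distance between cap and jar below 0.015 m and angle between cap's own z axis and vertical below 0.15 rad and contact force between the fingers and cap above 1 N and contact force between cap and jar below 0.2 N and contact force between cap and brace below 0.2 N and linear speed of each of cap, jar below 0.02 m/s); the arm keeps its last pose, push and grip.
It fails at once if the cap is turned more than 80 degrees from the jar's x: not stopped when its lugs were free (angle between the x axis of cap and the x axis of jar, either way round above 1.4 rad).
It fails at once if the jar is tipped or lifted out of the brace (angle between jar's own z axis and vertical above 0.25 rad or z of jar in the frame of brace above 0.03 m).
It fails at once if a bystander is displaced by more than 25 mm (distance of any of nozzle, spoon, shaker, bowl, pastry_box, spare_jar, brush from where it was at the start of the episode above 0.025 m).
It also fails if it takes over 45 s, if anything falls off the work surface, if the arm or the gripper's body presses on something with over 40 N, if the wrist force passes 120 N, or if a joint passes its speed limit or range.

## Working session

There is one attempt and no reset: what is moved stays moved. The work goes in short steps, Python scripts to look and compute and a tool call to move; the robot and the scene stay as the last step left them, time stands still between calls to the robot, and variables do not carry over. Pictures are saved under pics/ and viewed, and the job is handed in when it is done.

Besides the shell and the picture viewer there is one more tool, called after ">>>" by a JSON object that holds its "method" and its "body". play_rows: Moves the arm, as the interface text tells. Its arguments: {"type":"object","properties":{"plan":{"type":"array","items":{"type":"array"}},"force":{"type":"number"}},"required":["plan"]}

```bash
mkdir -p pics; cat > h.py <<'E'
import numpy as np, cv2
from plant import monitor, snapshot, camera_model, ctrl
from scipy.spatial.transform import Rotation as R
def Rq(q): return R.from_quat([q[1],q[2],q[3],q[0]])
def T(name,st=None):
    m=camera_model(name)
    if name!='wrist': return m,np.array(m['cam_to_world'])
    M=np.eye(4);M[:3,:3]=Rq(st['ee_rot']).as_matrix();M[:3,3]=st['ee_pos']
    return m,M@np.array(m['tool_from_camera'])
def shot(name,tag):
    st=monitor.state();p,d=snapshot(name);m,M=T(name,st)
    cv2.imwrite(f'pics/{tag}.png',p);np.savez(f'{tag}.npz',p=p,d=d,M=M,c=[m['fovy'],m['cx'],m['cy']])
    return st
class V:
    def __init__(s,tag):
        z=np.load(f'{tag}.npz');s.p,s.d,s.M=z['p'],z['d'],z['M'];fv,s.cx,s.cy=z['c'];s.f=s.p.shape[0]/2/np.tan(np.radians(fv)/2)
    def pt(s,u,v,z=None):
        r=np.array([(u-s.cx)/s.f,(v-s.cy)/s.f,1.])
        if z is None:
            d=s.d[int(round(v)),int(round(u))];return (s.M@np.r_[r*d,1])[:3]
        w=s.M[:3,:3]@r;o=s.M[:3,3];return o+w*(z-o[2])/w[2]
    def cloud(s):
        vv,uu=np.indices(s.d.shape);P=np.stack([(uu-s.cx)/s.f*s.d,(vv-s.cy)/s.f*s.d,s.d,np.ones_like(s.d)],-1)@s.M.T
        P=P[...,:3];P[s.d==0]=np.nan;return P
    def px(s,P):
        q=np.linalg.inv(s.M)@np.r_[P,1];return q[:2]/q[2]*s.f+[s.cx,s.cy]
E
python3 - <<'E'
from h import *
st=monitor.state();print(st)
for n in('scene','top','wrist'):
    shot(n,n+'0');m=camera_model(n);print(n,{k:np.round(v,3) for k,v in m.items()})
E
```

```text
{'time': 0.0, 'qpos': array([-1.50639947e+00,  3.13458150e-01,  1.49842231e+00,  7.79905822e-06,
        1.33097678e+00, -2.23373829e-01]), 'joint_velocities': array([-0.00027808,  0.00040896,  0.00118915, -0.00083541,  0.000523  ,
       -0.00098777]), 'tau': array([-5.03082614e-03, -4.02218127e+01, -2.52270734e+01,  6.91697979e-02,
        3.52427806e-02, -9.52276082e-05]), 'ee_pos': array([ 149.00307497, -503.37873139,  404.16232114]), 'ee_rot': array([-6.29993284e-04,  9.89666286e-01,  1.43388432e-01,  5.39822881e-05]), 'ft_force': array([ 0.00713982,  0.59128101, -0.36371803]), 'wrist_torque': array([ 0.00576756,  0.01901788, -0.03189171]), 'width': 88.20157668941296}
scene {'fovy': np.float64(53.458), 'cx': np.float64(281.366), 'cy': np.float64(204.357), 'cam_to_world': array([[-5.600000e-02,  8.090000e-01, -5.850000e-01,  1.262297e+03],
       [ 9.980000e-01,  5.100000e-02, -2.500000e-02,  3.497400e+01],
       [ 1.000000e-02, -5.860000e-01, -8.110000e-01,  9.995630e+02],
       [ 0.000000e+00,  0.000000e+00,  0.000000e+00,  1.000000e+00]])}
top {'fovy': np.float64(53.319), 'cx': np.float64(280.546), 'cy': np.float64(205.177), 'cam_to_world': array([[-1.000000e-02, -9.830000e-01,  1.810000e-01,  3.447070e+02],
       [-1.000000e+00,  7.000000e-03, -1.600000e-02,  1.186000e+01],
       [ 1.500000e-02, -1.810000e-01, -9.830000e-01,  1.535766e+03],
       [ 0.000000e+00,  0.000000e+00,  0.000000e+00,  1.000000e+00]])}
wrist {'fovy': np.float64(61.713), 'cx': np.float64(279.244), 'cy': np.float64(208.984), 'tool_from_camera': array([[-0.0000e+00, -9.6400e-01, -2.6600e-01,  6.8745e+01],
       [ 1.0000e+00, -0.0000e+00, -1.0000e-03, -5.4200e-01],
       [ 1.0000e-03, -2.6600e-01,  9.6400e-01,  1.9982e+01],
       [ 0.0000e+00,  0.0000e+00,  0.0000e+00,  1.0000e+00]])}
```

View pics/top0.png

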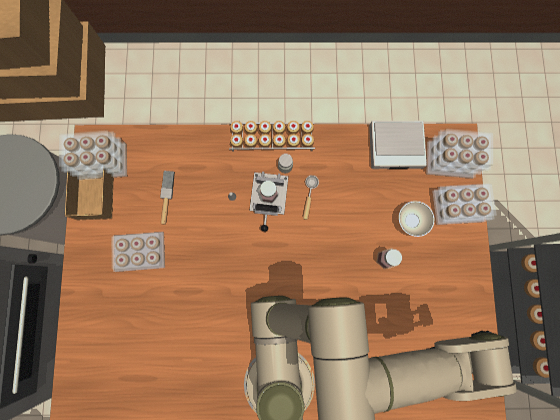

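View pics/scene0.png

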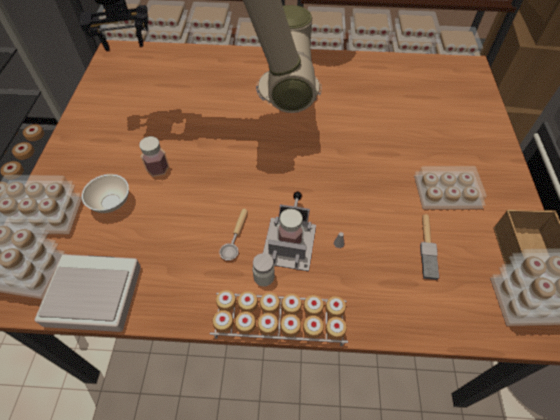

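Top view: cap near (268,190), gate (266,209), knob (264,228), nozzle (232,196), spoon (308,197), shaker (286,162). Scene view: cap (291,219), knob (297,196). I'll enlarge both.

```bash
python3 - <<'E'
from h import *
a=V('top0');b=V('scene0')
c1=cv2.resize(a.p[150:240,220:320],None,fx=6,fy=6,interpolation=cv2.INTER_CUBIC)
c2=cv2.resize(b.p[180:290,210:360],None,fx=5,fy=5,interpolation=cv2.INTER_CUBIC)
cv2.imwrite('pics/t0c.png',c1);cv2.imwrite('pics/s0c.png',c2)
for u,v in[(268,190),(264,228),(264,229),(266,209),(280,209),(255,209),(232,196),(286,162)]:print('top',u,v,a.pt(u,v).round(1))
for u,v in[(291,216),(297,196),(263,260),(340,238)]:print('sc',u,v,b.pt(u,v).round(1))
P=a.cloud()
for n,lo,hi in(('cap',105,130),('wall',58,68)):
    m=(P[...,2]>lo)&(P[...,2]<hi)&(abs(P[...,1])<110)&(P[...,0]>430)&(P[...,0]<700);
    vv,uu=np.nonzero(m);print(n,[(u,v,*P[v,u].round(0)) for u,v in list(zip(uu,vv))[:60:4]],P[m].mean(0))
E
```

```text
top 268 190 [658.   31.4 126.5]
top 264 228 [534.9  47.2  59.1]
top 264 229 [532.   47.3  53.7]
top 266 209 [602.1  39.7  66.6]
top 280 209 [608.9 -10.8  25.3]
top 255 209 [603.6  79.2  59.5]
top 232 196 [656.2 164.1  37.7]
top 286 162 [770.7 -33.3  82.3]
sc 291 216 [662.8  34.8 120.5]
sc 297 196 [548.2  48.9  54.6]
sc 263 260 [773.  -28.7  83. ]
sc 340 238 [669.4 169.7  37.3]
cap [(np.int64(265), np.int64(181), np.float64(692.0), np.float64(42.0), np.float64(119.0)), (np.int64(269), np.int64(181), np.float64(691.0), np.float64(28.0), np.float64(123.0)), (np.int64(265), np.int64(182), np.float64(687.0), np.float64(42.0), np.float64(122.0)), (np.int64(269), np.int64(182), np.float64(688.0), np.float64(28.0), np.float64(119.0)), (np.int64(262), np.int64(183), np.float64(684.0), np.float64(52.0), np.float64(124.0)), (np.int64(266), np.int64(183), np.float64(684.0), np.float64(38.0), np.float64(122.0)), (np.int64(270), np.int64(183), np.float64(685.0), np.float64(24.0), np.float64(117.0)), (np.int64(262), np.int64(184), np.float64(681.0), np.float64(52.0), np.float64(122.0)), (np.int64(2
[... 1297 characters left out ...]
loat64(614.0), np.float64(36.0), np.float64(63.0)), (np.int64(274), np.int64(206), np.float64(613.0), np.float64(11.0), np.float64(63.0)), (np.int64(272), np.int64(207), np.float64(609.0), np.float64(18.0), np.float64(66.0)), (np.int64(277), np.int64(207), np.float64(610.0), np.float64(0.0), np.float64(62.0)), (np.int64(256), np.int64(209), np.float64(603.0), np.float64(75.0), np.float64(64.0)), (np.int64(264), np.int64(209), np.float64(603.0), np.float64(47.0), np.float64(64.0)), (np.int64(271), np.int64(209), np.float64(602.0), np.float64(22.0), np.float64(64.0)), (np.int64(260), np.int64(210), np.float64(599.0), np.float64(61.0), np.float64(65.0))] [600.6386002   38.15584439  63.21344406]
```

View pics/t0c.png

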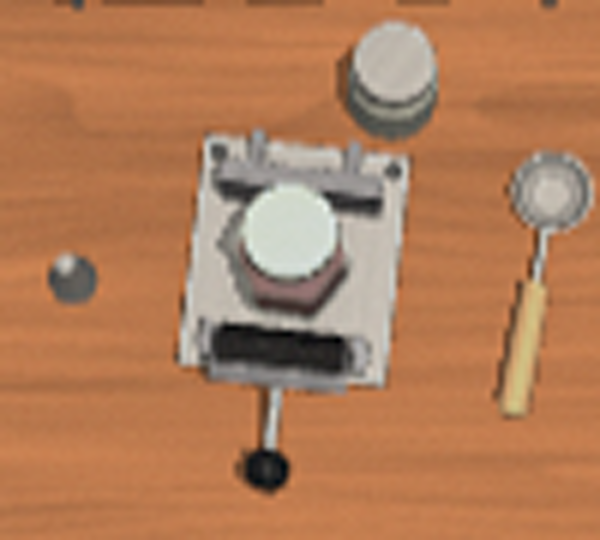

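View pics/s0c.png

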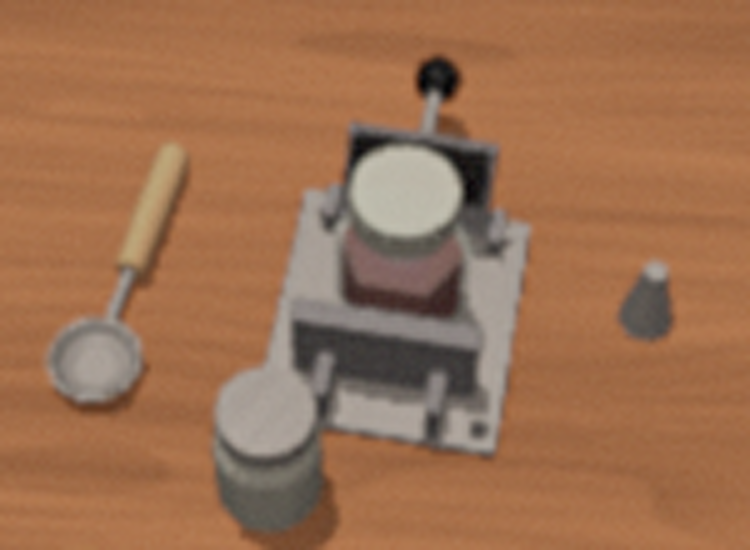

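```bash
cat >> h.py <<'E'
def go(P,yaw,st=None):
    "shift (cm, tool axes) and turn (deg) to TCP pos P (mm), tool-x yaw deg"
    st=st or monitor.state();r=Rq(st['ee_rot']);A=r.as_matrix()
    y0=np.degrees(np.arctan2(A[1,0],A[0,0]))
    print('now',np.round(st['ee_pos'],1),'yaw',round(y0,2),'tilt',np.degrees(np.arccos(-A[2,2])).round(2),'t',st['time'],'w',round(st['width'],1),'F',np.round(st['ft_force'],1))
    s=A.T@(np.array(P)-st['ee_pos'])/10
    print('shift',s.round(2),'turn',round(-(yaw-y0),2))
E
python3 -c "
from h import *
go([590,44,400],-7)"
```

```text
now [ 149.  -503.4  404.3] yaw 16.49 tilt 0.05 t 0.15 w 88.4 F [0.5 0.1 0.2]
shift [ 57.82 -39.97   0.48] turn 23.49
```

>>> {"method": "play_rows", "body": {"plan": [[[57.8,-40,0.5],23.5,100],[[57.8,-40,0.5],23.5,100],[[57.8,-40,0.5],23.5,100],[[57.8,-40,0.5],23.5,100],[[57.8,-40,0.5],23.5,100],[[57.8,-40,0.5],23.5,100],[[57.8,-40,0.5],23.5,100],[[57.8,-40,0.5],23.5,100],[[57.8,-40,0.5],23.5,100],[[57.8,-40,0.5],23.5,100],[[57.8,-40,0.5],23.5,100],[[57.8,-40,0.5],23.5,100],[[57.8,-40,0.5],23.5,100],[[57.8,-40,0.5],23.5,100],[[57.8,-40,0.5],23.5,100],[[57.8,-40,0.5],23.5,100],[[57.8,-40,0.5],23.5,100],[[57.8,-40,0.5],23.5,100],[[57.8,-40,0.5],23.5,100],[[57.8,-40,0.5],23.5,100]]}}

```text
time: 2.15
ee_pos: [589.4, 43.5, 400.0]
ee_rot: [0.0, 0.998, -0.062, 0.0]
ft_force: [-0.6, 0.2, -0.1]
width: 88.0
```

```bash
python3 - <<'E'
from h import *
shot('wrist','w1');a=V('w1');cv2.imwrite('pics/w1b.png',cv2.resize(a.p,(800,600),interpolation=cv2.INTER_CUBIC))
go([590,44,400],-7)
E
```

```text
now [589.5  43.7 400. ] yaw -7.06 tilt 0.02 t 2.2 w 88.0 F [0.3 0.3 0.3]
shift [ 0.05 -0.04 -0.  ] turn -0.06
```

View pics/w1b.png

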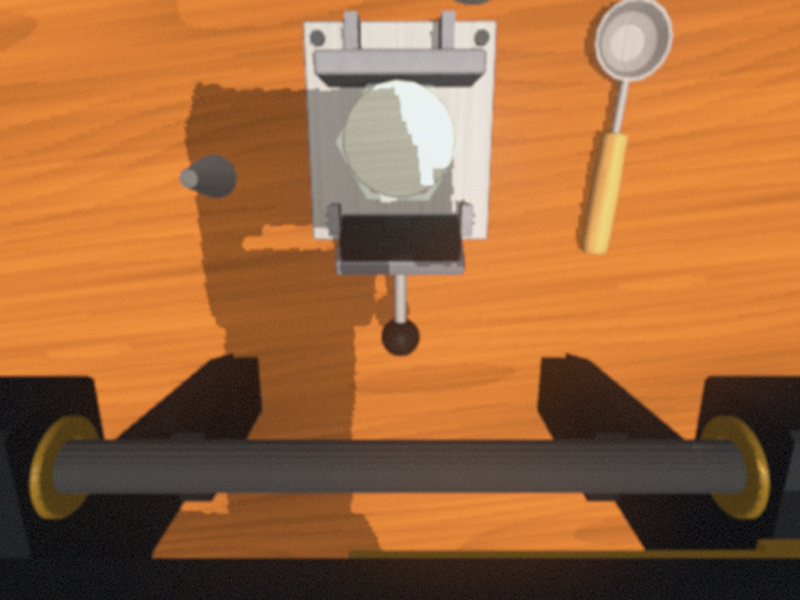

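Wrist view (800x600): plate corners (304,22), (496,20), (487,238), (314,238); cap centre about (397,140); knob (400,337); gate top edge y≈265; nozzle (210,177). Brace yaw looks very close to the tool's.

```bash
python3 - <<'E'
from h import *
a=V('w1')
f=lambda u,v,z=None:a.pt((u+.5)*.7-.5,(v+.5)*.7-.5,z)
TL,TR,BR,BL=[f(*p,z=8) for p in((304,22),(496,20),(487,238),(314,238))]
print([p.round(1) for p in(TL,TR,BR,BL)])
for p,q in((BL,TL),(BR,TR)):print('yaw',np.degrees(np.arctan2(*(q-p)[1::-1])),np.linalg.norm(q-p))
for p,q in((TR,TL),(BR,BL)):print('yaw',np.degrees(np.arctan2(*(q-p)[1::-1]))-90,np.linalg.norm(q-p))
print('wall',f(315,50),f(486,50),f(315,50,64),f(486,50,64))
d=f(315,50,64)-f(486,50,64);print(np.degrees(np.arctan2(d[1],d[0]))-90)
P=a.cloud()
# knob sphere fit
hsv=a.p.max(-1)
c=f(400,337);print('knob surf',c)
from scipy.optimize import least_squares
vv,uu=np.indices(a.d.shape);m=np.hypot(uu-400*.7,vv-337*.7)<10
Q=P[m];Q=Q[Q[:,2]>35]
def res(x):return np.linalg.norm(Q-x,axis=1)-14
s=least_squares(res,c-[0,0,14],loss='soft_l1');print('knob',s.x,np.std(res(s.x)),len(Q))
# cap
m=(P[...,2]>112)&(P[...,2]<130)&(np.hypot(P[...,0]-664,P[...,1]-33)<45)
mm=m.astype(np.uint8);vv,uu=np.nonzero(m)
(cu,cv),r=cv2.minEnclosingCircle(np.stack([uu,vv],1).astype(np.float32));print('capz',np.median(P[m][:,2]),cu,cv,r,'cap',a.pt(cu,cv,120),r/a.f*(a.M[2,3]-120))
print('knob z60',f(400,337,60))
cc=cv2.resize(a.p[0:265,170:400],None,fx=2.6,fy=2.25,interpolation=cv2.INTER_CUBIC)
cv2.imwrite('pics/w1c.png',cc)
E
```

```text
[array([753.6,  87.9,   8. ]), array([738.9, -39.3,   8. ]), array([594.1, -22.1,   8. ]), array([610. , 105.6,   8. ])]
yaw -7.028821684133437 144.68691897687623
yaw -6.776630328509672 145.8704882131658
yaw -6.555262516528359 128.05234267369983
yaw -7.083937755714672 128.69008544120402
wall [724.1907641   76.41724896  63.28632969] [721.82071371 -31.52465239   6.45029977] [724.0405173   76.32568043  64.        ] [711.91300094 -21.15958356  64.        ]
-7.091367565807431
knob surf [541.58995425  49.70656001  55.49645543]
knob [537.53241481  49.90522738  42.12295553] 0.6389261164300958 312
capz 120.05497071377755 279.05645751953125 96.41129302978516 40.90255355834961 cap [668.03620468  34.69176608 120.        ] 30.266059903649886
knob z60 [543.19809415  49.51319217  60.        ]
```

View pics/w1c.png

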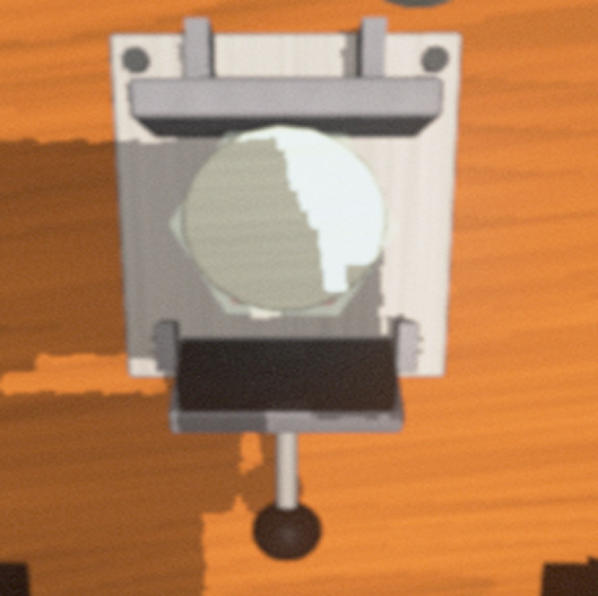

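```bash
python3 -c "
from h import *
go([537.5,49.9,260],-6.95)
go([537.5,49.9,190],-6.95)"
```

```text
now [589.5  43.7 400. ] yaw -7.06 tilt 0.02 t 2.2 w 88.0 F [0.3 0.3 0.3]
shift [-5.24  0.02 13.99] turn -0.11
now [589.5  43.7 400. ] yaw -7.06 tilt 0.02 t 2.2 w 88.0 F [0.3 0.3 0.3]
shift [-5.240e+00  2.000e-02  2.099e+01] turn -0.11
```

>>> {"method": "play_rows", "body": {"plan": [[[-5.2,0,5],0,100],[[-5.2,0,10],0,100],[[-5.2,0,14],0,100],[[-5.2,0,17],0,100],[[-5.2,0,19.5],0,60],[[-5.2,0,21],0,60],[[-5.2,0,21],0,60]], "force": 30}}

```text
time: 2.9
ee_pos: [537.6, 50.4, 188.0]
ee_rot: [-0.0, 0.998, -0.061, -0.002]
ft_force: [-0.2, -0.3, 0.3]
width: 66.3
```

```bash
python3 - <<'E'
from h import *
shot('wrist','w2');a=V('w2');cv2.imwrite('pics/w2b.png',cv2.resize(a.p,(800,600),interpolation=cv2.INTER_CUBIC))
go([537.5,49.9,190],-6.95)
print(a.px([537.5,49.9,42])/.7)
E
```

```text
now [538.   50.4 189.5] yaw -7.02 tilt 0.07 t 2.95 w 62.5 F [-0.4  0.8  0.4]
shift [-0.04  0.05 -0.05] turn -0.07
[403.52094026 413.32797225]
```

View pics/w2b.png

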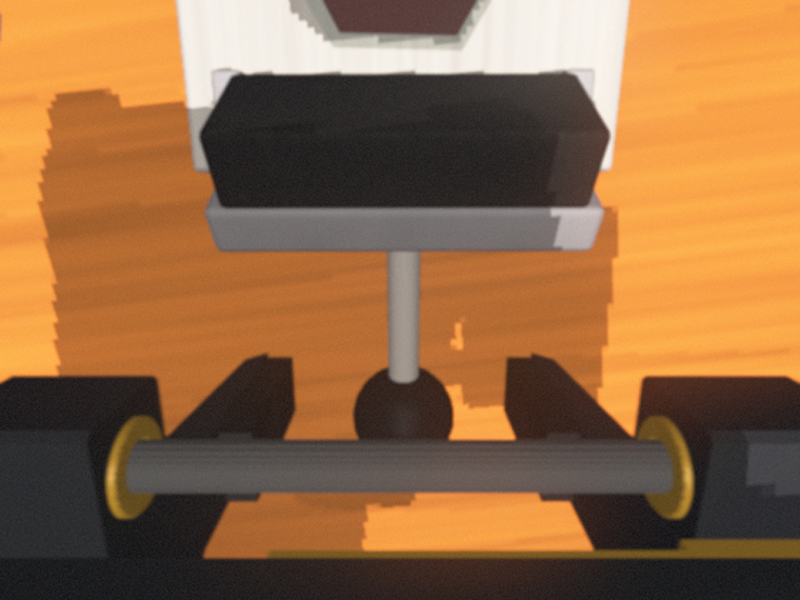

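The ball sits at (403,413), exactly where predicted and midway between the fingers (285 / 515). Closing.

>>> {"method": "play_rows", "body": {"plan": [[[0,0,0],0,0],[[0,0,0],0,0],[[0,0,0],0,0],[[0,0,0],0,0],[[0,0,0],0,0],[[0,0,0],0,0]], "force": 35}}

```text
time: 3.55
ee_pos: [538.1, 49.7, 190.1]
ee_rot: [0.001, 0.998, -0.061, 0.0]
ft_force: [-2.7, -8.1, 2.2]
width: 25.2
```

```bash
python3 - <<'E'
from h import *
st=monitor.state();go([538,50,189.5],-6.95,st)
# arc from actual grasp; tool x ~ brace x, tool z down
k0=np.array([-136.3,42.5-0]);H=np.array([-56,14])
z=st['ee_pos'][2]-147;s=(z-14)/85;ph=np.arcsin(s);p0=np.radians(49.76);th0=p0-ph;print('th0',th0)
for th in np.r_[np.linspace(th0,0,10),-0.02,-.04]:
    a=p0-th;d=np.array([-85*np.cos(a)+85*np.cos(ph),-(85*np.sin(a)-85*np.sin(ph))]);print(round(th,3),(d/10).round(2))
E
```

```text
now [538.1  49.7 190.1] yaw -6.99 tilt 0.11 t 3.55 w 25.2 F [-2.7 -8.1  2.2]
shift [-0.02 -0.03  0.06] turn -0.04
th0 0.5190091833193683
0.519 [ 0. -0.]
0.461 [ 0.18 -0.46]
0.404 [ 0.39 -0.9 ]
0.346 [ 0.62 -1.33]
0.288 [ 0.88 -1.75]
0.231 [ 1.16 -2.15]
0.173 [ 1.46 -2.54]
0.115 [ 1.79 -2.9 ]
0.058 [ 2.13 -3.25]
0.0 [ 2.5  -3.58]
-0.02 [ 2.63 -3.69]
-0.04 [ 2.76 -3.79]
```

>>> {"method": "play_rows", "body": {"plan": [[[0.09,0,-0.23],0,0],[[0.18,0,-0.46],0,0],[[0.28,0,-0.68],0,0],[[0.39,0,-0.9],0,0],[[0.5,0,-1.12],0,0],[[0.62,0,-1.33],0,0],[[0.75,0,-1.54],0,0],[[0.88,0,-1.75],0,0],[[0.88,0,-1.75],0,0]]}}

```text
time: 4.45
ee_pos: [545.8, 48.7, 205.5]
ee_rot: [0.001, 0.998, -0.061, -0.003]
ft_force: [-3.0, -8.1, -10.1]
width: 25.2
```

```bash
python3 - <<'E'
from h import *
shot('wrist','w3');a=V('w3');cv2.imwrite('pics/w3b.png',cv2.resize(a.p,(800,600),interpolation=cv2.INTER_CUBIC))
go([538,50,189.5],-6.95)
E
```

```text
now [545.8  48.7 205.5] yaw -7.0 tilt 0.35 t 4.5 w 25.2 F [ -3.6  -7.2 -10.9]
shift [-0.78 -0.04  1.6 ] turn -0.05
```

View pics/w3b.png

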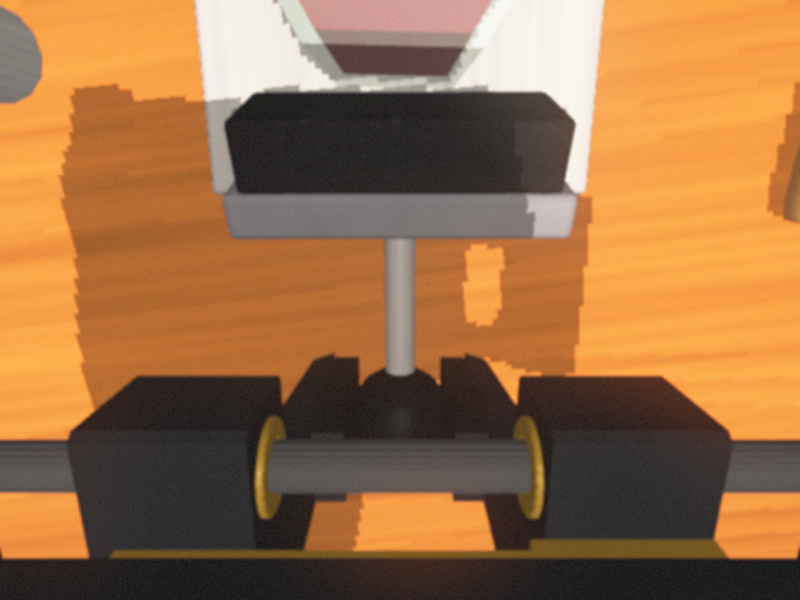

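The gate is following, and the ball at (400,405) is between the pads with about 11 N at the knob as expected. I'll carry on to upright.

>>> {"method": "play_rows", "body": {"plan": [[[0.14,0,-0.2],0,0],[[0.28,0,-0.4],0,0],[[0.42,0,-0.6],0,0],[[0.58,0,-0.79],0,0],[[0.74,0,-0.97],0,0],[[0.91,0,-1.15],0,0],[[1.08,0,-1.33],0,0],[[1.25,0,-1.5],0,0],[[1.43,0,-1.67],0,0],[[1.62,0,-1.83],0,0],[[1.7,0,-1.9],0,0],[[1.7,0,-1.9],0,0]]}}

```text
time: 5.7
ee_pos: [561.7, 46.9, 223.5]
ee_rot: [0.001, 0.998, -0.061, -0.006]
ft_force: [-11.3, -7.2, -8.5]
width: 25.0
```

```bash
python3 - <<'E'
from h import *
shot('wrist','w4');a=V('w4');cv2.imwrite('pics/w4b.png',cv2.resize(a.p,(800,600),interpolation=cv2.INTER_CUBIC))
go([562.6,46.9,226],-6.95)
shot('top','t4');b=V('t4');cv2.imwrite('pics/t4c.png',cv2.resize(b.p[150:240,220:320],None,fx=6,fy=6,interpolation=cv2.INTER_CUBIC))
E
```

```text
now [561.7  46.8 223.6] yaw -6.99 tilt 0.67 t 5.75 w 25.3 F [-12.1  -6.9  -9.3]
shift [ 0.09 -0.02 -0.24] turn -0.04
```

View pics/w4b.png

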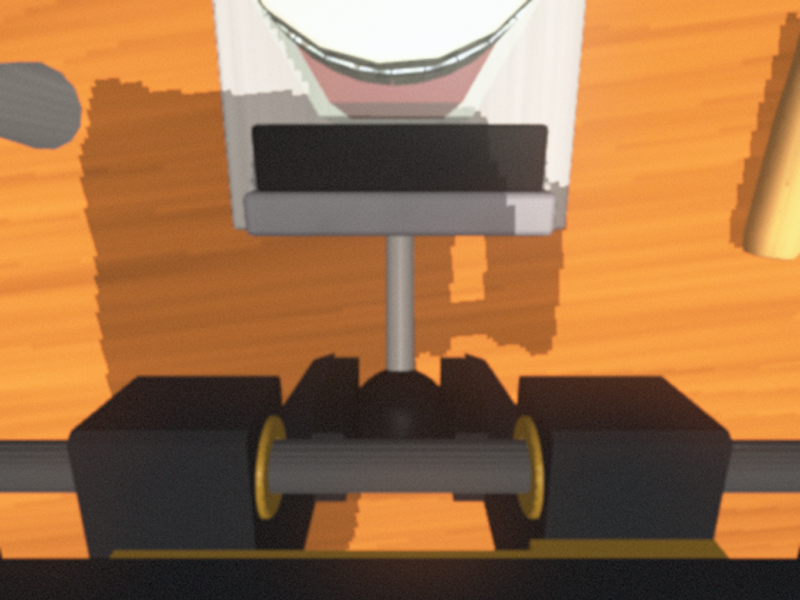

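>>> {"method": "play_rows", "body": {"plan": [[[0.08,0,-0.07],0,0],[[0.16,0,-0.14],0,0],[[0.24,0,-0.2],0,0],[[0.32,0,-0.26],0,0],[[0.32,0,-0.26],0,0]]}}

```text
time: 6.3
ee_pos: [564.8, 46.5, 226.1]
ee_rot: [0.001, 0.998, -0.061, -0.006]
ft_force: [-11.4, -7.7, -9.0]
width: 25.1
```

```bash
python3 - <<'E'
from h import *
shot('wrist','w5');a=V('w5');cv2.imwrite('pics/w5b.png',cv2.resize(a.p,(800,600),interpolation=cv2.INTER_CUBIC))
go([562.6,46.9,226],-6.95);print(monitor.state()['wrist_torque'])
P=a.cloud()
f=lambda u,v:a.pt((u+.5)*.7-.5,(v+.5)*.7-.5)
for v in range(110,245,8):print(v,f(370,v).round(1))
E
```

```text
now [564.7  46.5 226.1] yaw -6.99 tilt 0.71 t 6.35 w 25.2 F [-12.2  -7.8  -9.3]
shift [-0.22 -0.02  0.01] turn -0.04
[-0.96594351  1.96454529  0.0313839 ]
110 [643.3  44.3  77. ]
118 [641.7  44.7  75. ]
126 [640.6  45.6  61.2]
134 [638.2  45.5  68.4]
142 [636.3  45.8  68.8]
150 [634.3  46.1  68.5]
158 [632.3  46.3  68.4]
166 [630.3  46.7  67.5]
174 [628.2  47.   67.2]
182 [626.2  47.2  68. ]
190 [624.1  47.5  67.9]
198 [622.   47.8  67. ]
206 [619.8  48.2  66.5]
214 [617.8  48.4  67.7]
222 [615.7  48.7  68.1]
230 [613.6  48.9  68.7]
238 [ 6.008e+02  5.450e+01 -1.000e-01]
```

View pics/w5b.png

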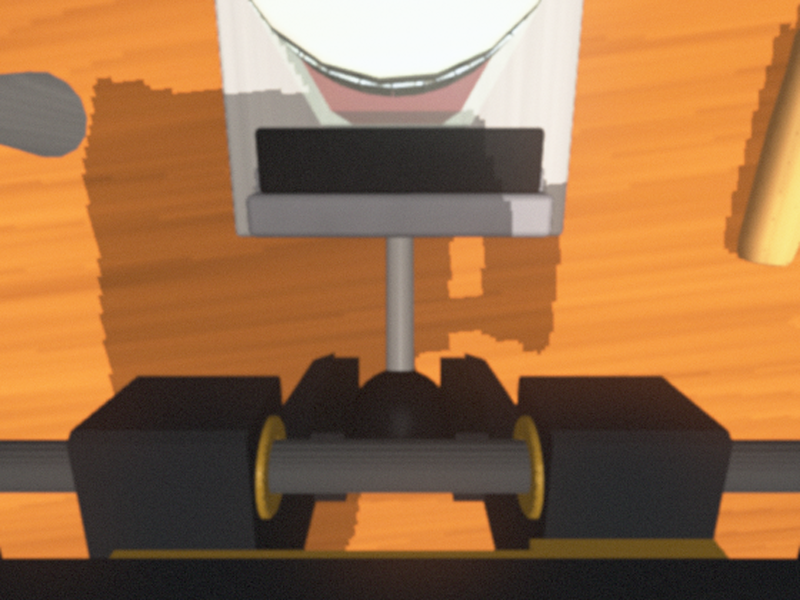

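>>> {"method": "play_rows", "body": {"plan": [[[0.08,0,-0.07],0,0],[[0.16,0,-0.14],0,0],[[0.24,0,-0.2],0,0],[[0.32,0,-0.26],0,0],[[0.32,0,-0.26],0,0]]}}

```text
time: 6.85
ee_pos: [566.9, 46.2, 227.0]
ee_rot: [0.001, 0.998, -0.061, -0.009]
ft_force: [-18.3, -6.4, -15.7]
width: 25.3
```

```bash
python3 - <<'E'
from h import *
shot('wrist','w6');a=V('w6')
go([562.6,46.9,226],-6.95);print(monitor.state()['wrist_torque'])
f=lambda u,v:a.pt((u+.5)*.7-.5,(v+.5)*.7-.5)
for v in range(118,245,8):print(v,f(370,v).round(1),f(440,v).round(1))
E
```

```text
now [566.9  46.2 227. ] yaw -6.98 tilt 1.05 t 6.9 w 25.0 F [-17.9  -6.6 -15.3]
shift [-0.43 -0.01  0.11] turn -0.03
[-0.92108611  2.73614365 -0.02818872]
118 [642.8  44.5  76.4] [640.7  27.6  76.1]
126 [641.1  44.9  73.6] [639.   27.6  74. ]
134 [639.4  45.4  67.6] [637.2  27.3  68.1]
142 [637.5  45.7  67.2] [635.2  27.5  68.3]
150 [635.5  46.   68.2] [633.2  27.7  68.2]
158 [633.5  46.2  68.6] [631.2  27.9  67.9]
166 [631.4  46.5  68.5] [629.2  28.1  67.6]
174 [629.4  46.8  67.7] [627.1  28.3  68.2]
182 [627.4  47.1  68.7] [625.1  28.5  68.1]
190 [625.3  47.4  68.2] [622.8  28.6  66.6]
198 [623.2  47.7  68.1] [620.8  28.9  67.6]
206 [621.   48.   67.9] [618.7  29.1  68. ]
214 [618.8  48.3  67.5] [616.6  29.4  68.1]
222 [616.7  48.6  67.7] [614.4  29.6  68. ]
230 [614.7  48.9  68.6] [612.   29.7  66.8]
238 [6.015e+02 5.440e+01 5.000e-01] [ 5.979e+02  2.570e+01 -1.000e-01]
```

>>> {"method": "play_rows", "body": {"plan": [[[0.1,0,-0.08],0,0],[[0.15,0,-0.12],0,0],[[0.15,0,-0.12],0,0],[[0.15,0,-0.12],0,0]]}}

```text
time: 7.3
ee_pos: [567.6, 46.2, 227.1]
ee_rot: [0.001, 0.998, -0.061, -0.011]
ft_force: [-20.9, -6.6, -18.9]
width: 25.5
```

```bash
python3 - <<'E'
from h import *
go([562.6,46.9,226],-6.95)
E
```

```text
now [567.6  46.2 227.1] yaw -6.97 tilt 1.3 t 7.3 w 25.5 F [-20.9  -6.6 -18.9]
shift [-0.5  -0.01  0.12] turn -0.02
```

>>> {"method": "play_rows", "body": {"plan": [[[-0.2,0,0.15],0,0],[[-0.2,0,0.15],0,80],[[-0.2,0,0.15],0,80],[[-0.2,0,0.15],0,80],[[-0.2,0,0.15],0,80],[[-0.2,0,-5],0,80],[[-0.2,0,-10],0,100],[[1,0,-15],0,100],[[4,0,-17],0,100],[[4,0,-17],0,100],[[4,0,-17],0,100]]}}

```text
time: 8.4
ee_pos: [611.1, 41.6, 402.0]
ee_rot: [-0.0, 0.998, -0.061, -0.0]
ft_force: [-0.9, 0.1, -0.4]
width: 88.1
```

```bash
python3 - <<'E'
from h import *
shot('wrist','w7');a=V('w7');go([672.8,33.4,290],-7)
cv2.imwrite('pics/w7b.png',cv2.resize(a.p,(800,600),interpolation=cv2.INTER_CUBIC))
P=a.cloud()
m=(P[...,2]>112)&(P[...,2]<130)&(np.hypot(P[...,0]-672,P[...,1]-33)<45)
vv,uu=np.nonzero(m)
(cu,cv),r=cv2.minEnclosingCircle(np.stack([uu,vv],1).astype(np.float32));print('capz',np.median(P[m][:,2]),cu,cv,r,'cap',a.pt(cu,cv,120),r/a.f*(a.M[2,3]-120))
E
```

```text
now [610.8  41.7 401.2] yaw -7.0 tilt 0.15 t 8.45 w 88.2 F [-0.5  0.  -0.2]
shift [ 6.29  0.07 11.11] turn -0.0
capz 120.02321843570957 280.427978515625 120.29220581054688 39.44156265258789 cap [672.9916388   34.00358147 120.        ] 29.390170389942305
```

View pics/w7b.png

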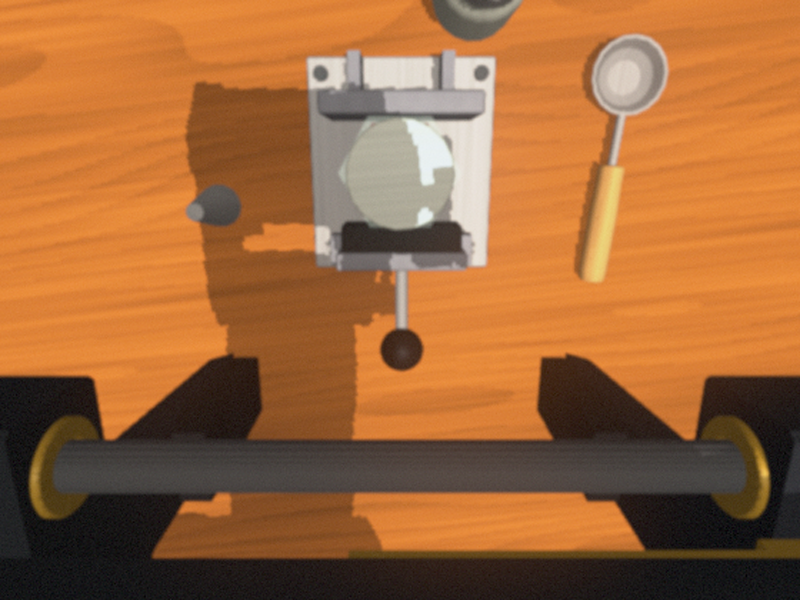

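Gate top now sits level and narrow at (402,262), knob (401,349), cap (400,173). The cap centre is (673,34), matching the brace origin (672.8,33.4) I derived separately from the knob.

>>> {"method": "play_rows", "body": {"plan": [[[5,0,0],0,100],[[6.25,0.05,3],0,100],[[6.25,0.05,7],0,100],[[6.25,0.05,8.5],0,100],[[6.25,0.05,8.5],0,100],[[6.25,0.05,8.5],0,100]]}}

```text
time: 9.05
ee_pos: [672.9, 33.6, 317.9]
ee_rot: [-0.0, 0.998, -0.061, -0.0]
ft_force: [0.0, -0.2, 0.3]
width: 88.5
```

```bash
python3 - <<'E'
from h import *
shot('wrist','w8');a=V('w8');go([673,34,256.5],-7)
shot('top','t8');shot('scene','s8')
b=V('t8');c=V('s8')
A=cv2.resize(b.p[150:240,220:320],(400,360),interpolation=cv2.INTER_CUBIC)
B=cv2.resize(c.p[180:290,220:340],(400,366),interpolation=cv2.INTER_CUBIC)[:360]
cv2.imwrite('pics/ts8.png',np.hstack([A,B]));cv2.imwrite('pics/w8b.png',cv2.resize(a.p,(800,600),interpolation=cv2.INTER_CUBIC))
print(a.px([673,34,120])/.7)
E
```

```text
now [673.1  33.5 318.7] yaw -7.0 tilt 0.08 t 9.1 w 88.1 F [0.6 0.8 0.6]
shift [-0.02 -0.05  6.22] turn -0.0
[399.9173442  347.54411884]
```

View pics/w8b.png

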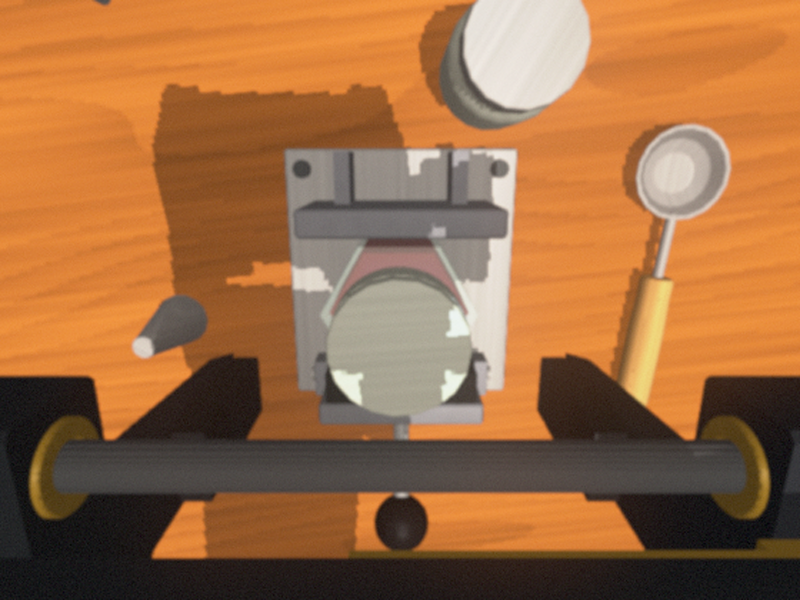

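View pics/ts8.png

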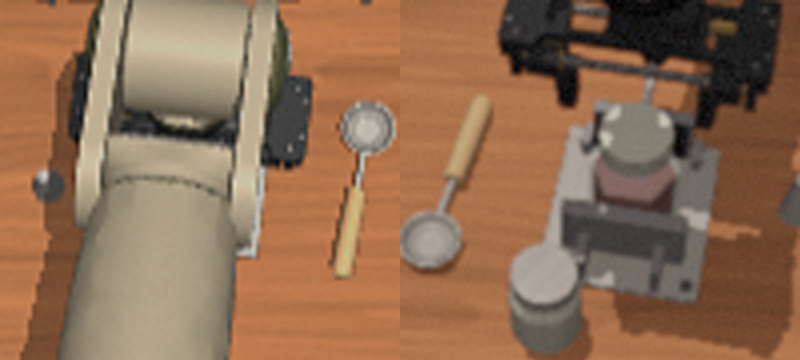

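The cap spans (328–471, 275–417), centre (399.5,346), against a predicted (399.9,347.5). The cap's on target. Descending and gripping at half its height.

>>> {"method": "play_rows", "body": {"plan": [[[0,-0.05,3],0,100],[[0,-0.05,5],0,100],[[0,-0.05,6.2],0,100],[[0,-0.05,6.2],0,100],[[0,-0.05,6.2],0,40],[[0,-0.05,6.2],0,40],[[0,-0.05,6.2],0,40],[[0,-0.05,6.2],0,40],[[0,-0.05,6.2],0,40],[[0,-0.05,6.2],0,40]], "force": 45}}

```text
time: 10.2
ee_pos: [673.3, 33.8, 256.2]
ee_rot: [0.0, 0.998, -0.061, 0.0]
ft_force: [-1.5, 0.6, 4.0]
width: 55.5
```

```bash
python3 - <<'E'
from h import *
go([673,34,256.5],-7)
print(monitor.state()['wrist_torque'],monitor.state()['qpos'])
E
```

```text
now [673.3  33.8 256.2] yaw -7.01 tilt 0.05 t 10.2 w 55.5 F [-1.5  0.6  4. ]
shift [-0.04 -0.01 -0.03] turn -0.01
[-0.13897004  0.06927679  0.09168666] [-1.23141392e-01  7.72386799e-01  1.16147321e+00 -2.50331785e-04
  1.20693630e+00  1.57004199e+00]
```

>>> {"method": "play_rows", "body": {"plan": [[[0,0,0],-4,40],[[0,0,0],-8,40],[[0,0,0],-12,40],[[0,0,0],-16,40],[[0,0,0],-20,40],[[0,0,0],-25,40],[[0,0,0],-30,40],[[0,0,0],-30,40]]}}

```text
time: 11.0
ee_pos: [673.4, 34.1, 256.2]
ee_rot: [0.0, 0.98, 0.2, 0.001]
ft_force: [0.3, 1.1, 3.1]
width: 55.5
```

```bash
python3 - <<'E'
from h import *
shot('wrist','w9');a=V('w9');go([673,34,256.5],-7)
print(monitor.state()['wrist_torque'])
cv2.imwrite('pics/w9b.png',cv2.resize(a.p,(800,600),interpolation=cv2.INTER_CUBIC))
shot('scene','s9');c=V('s9')
cv2.imwrite('pics/s9c.png',cv2.resize(c.p[180:290,210:360],None,fx=5,fy=5,interpolation=cv2.INTER_CUBIC))
E
```

```text
now [673.4  34.1 256.2] yaw 22.9 tilt 0.06 t 11.05 w 55.8 F [-0.1  0.7  5.1]
shift [-0.04 -0.01 -0.03] turn 29.9
[ 0.11561848 -0.02459102  0.15797418]
```

View pics/w9b.png

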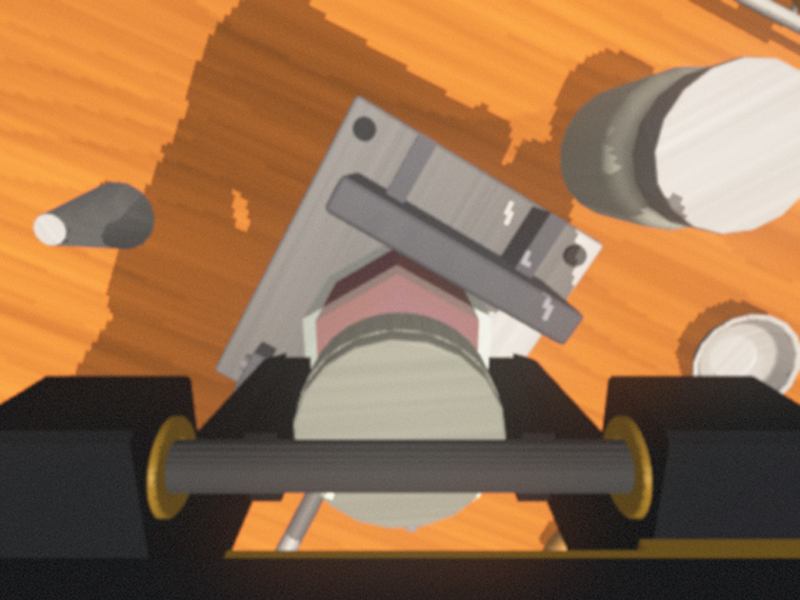

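View pics/s9c.png

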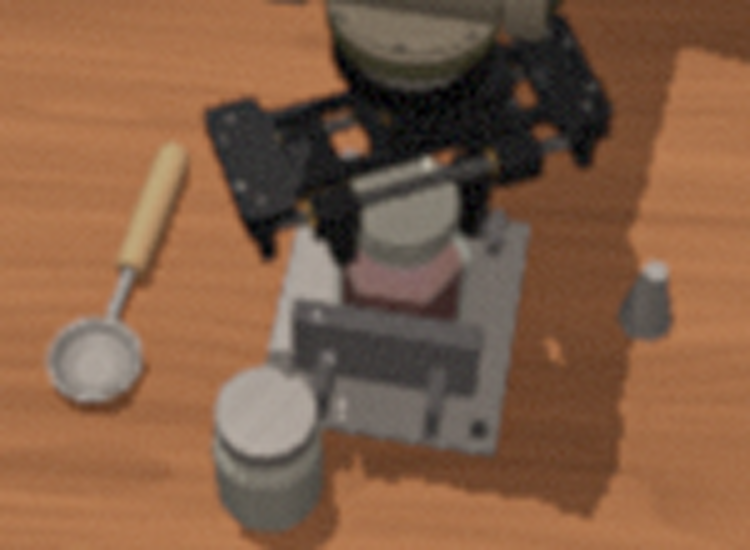

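The jar's corner at (395,255) now points up while its flat stays parallel to the wall, so the jar hasn't turned with the cap. Turning the other 30°.

>>> {"method": "play_rows", "body": {"plan": [[[0,0,0],-4,40],[[0,0,0],-8,40],[[0,0,0],-12,40],[[0,0,0],-16,40],[[0,0,0],-20,40],[[0,0,0],-24,40],[[0,0,0],-27,40],[[0,0,0],-30,40],[[0,0,0],-30,40],[[0,0,0],-30,40],[[0,0,0],-30,40]]}}

```text
time: 12.2
ee_pos: [673.3, 34.3, 256.8]
ee_rot: [0.0, 0.895, 0.445, 0.001]
ft_force: [-2.4, 3.2, 9.4]
width: 55.7
```

```bash
python3 - <<'E'
from h import *
shot('wrist','w10');a=V('w10');go([673,34,256.5],-7)
print(monitor.state()['wrist_torque'])
cv2.imwrite('pics/w10b.png',cv2.resize(a.p,(800,600),interpolation=cv2.INTER_CUBIC))
E
```

```text
now [673.3  34.4 256.8] yaw 52.89 tilt 0.07 t 12.25 w 55.1 F [-2.7  3.8  9.7]
shift [-0.05 -0.    0.03] turn 59.89
[0.38096821 0.41554259 0.10504738]
```

View pics/w10b.png

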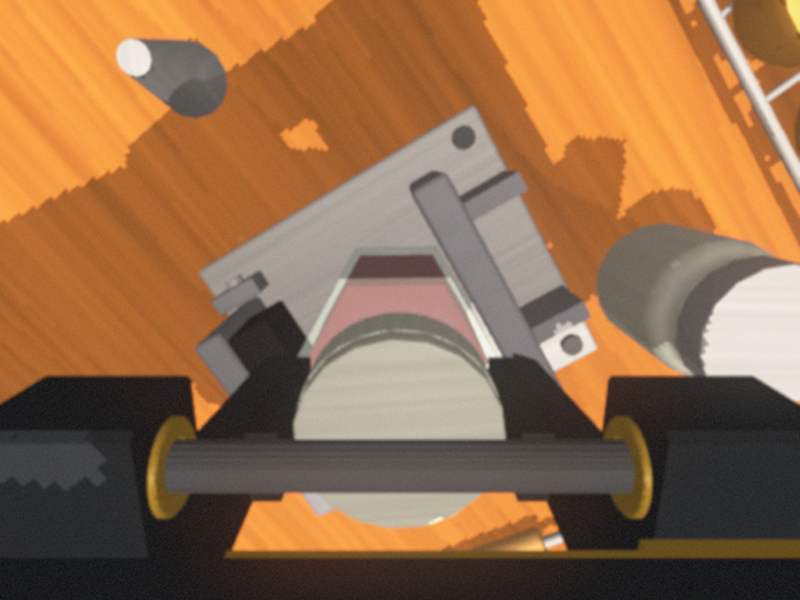

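The wrench shows the sprung liner pushing up about 10 N, so the lugs are free, and the jar is still aligned with the wall. Lifting a few millimetres first.

>>> {"method": "play_rows", "body": {"plan": [[[0,0,-0.1],0,40],[[0,0,-0.2],0,40],[[0,0,-0.3],0,40],[[0,0,-0.4],0,40],[[0,0,-0.5],0,40],[[0,0,-0.6],0,40],[[0,0,-0.6],0,40]]}}

```text
time: 12.95
ee_pos: [673.2, 33.9, 261.4]
ee_rot: [-0.0, 0.895, 0.446, -0.0]
ft_force: [0.3, 0.4, -2.2]
width: 55.3
```

```bash
python3 - <<'E'
from h import *
shot('wrist','w11');a=V('w11');go([673,34,256.5],-7)
print(monitor.state()['wrist_torque'])
cv2.imwrite('pics/w11b.png',cv2.resize(a.p,(800,600),interpolation=cv2.INTER_CUBIC))
E
```

```text
now [673.2  33.9 261.4] yaw 52.97 tilt 0.03 t 13.0 w 55.4 F [-0.2  0.7 -1.3]
shift [-0.   -0.03  0.49] turn 59.97
[ 0.15647896 -0.0468426  -0.00601462]
```

View pics/w11b.png

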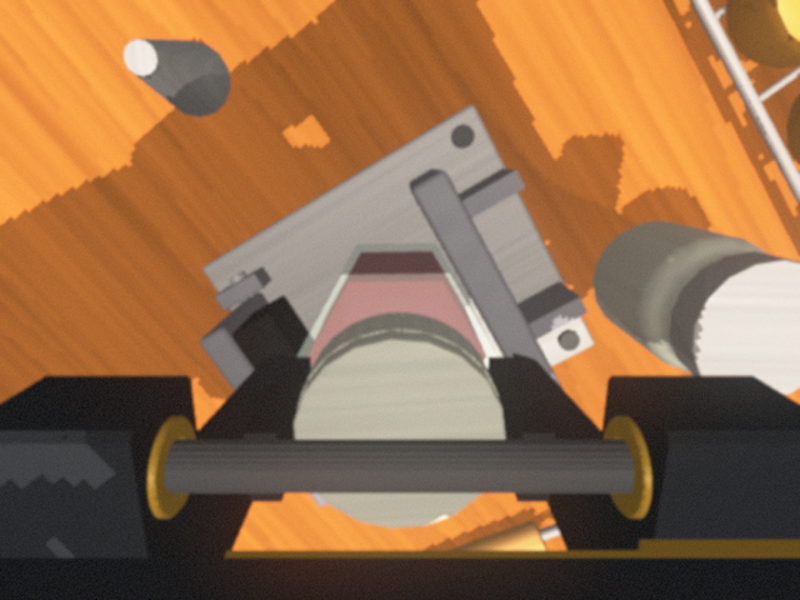

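The outside force has dropped to about −1 N, just the cap's weight, so the cap is free. Lifting to about 17 mm above the rim.

>>> {"method": "play_rows", "body": {"plan": [[[0,0,-0.3],0,40],[[0,0,-0.6],0,40],[[0,0,-0.9],0,40],[[0,0,-1.2],0,40],[[0,0,-1.5],0,40],[[0,0,-1.8],0,40],[[0,0,-2.1],0,40],[[0,0,-2.1],0,40],[[0,0,-2.1],0,40],[[0,0,-2.1],0,40],[[0,0,-2.1],0,40]]}}

```text
time: 14.1
ee_pos: [673.2, 33.9, 282.5]
ee_rot: [-0.0, 0.895, 0.446, -0.0]
ft_force: [-0.1, -0.8, -0.0]
width: 55.3
```

```bash
python3 - <<'E'
from h import *
shot('wrist','w12');a=V('w12');go([673,34,283.5],53)
print(monitor.state()['wrist_torque'])
shot('scene','s12');c=V('s12')
cv2.imwrite('pics/w12b.png',cv2.resize(a.p,(800,600),interpolation=cv2.INTER_CUBIC))
cv2.imwrite('pics/s12c.png',cv2.resize(c.p[180:290,210:360],None,fx=5,fy=5,interpolation=cv2.INTER_CUBIC))
E
```

```text
now [673.3  33.9 282.5] yaw 52.99 tilt 0.01 t 14.15 w 55.3 F [-0.8  0.9 -0.4]
shift [-0.01 -0.02 -0.1 ] turn -0.01
[-0.01133085 -0.04396247  0.00464737]
```

View pics/w12b.png

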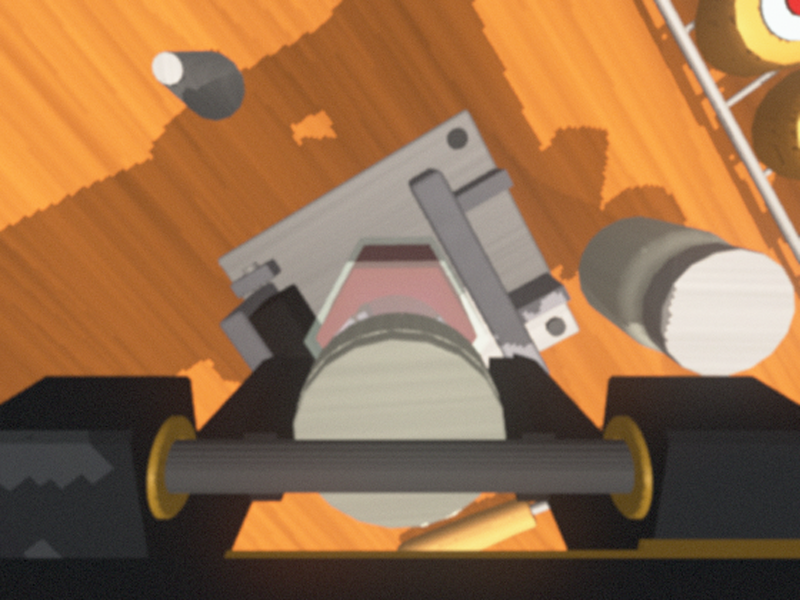

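View pics/s12c.png

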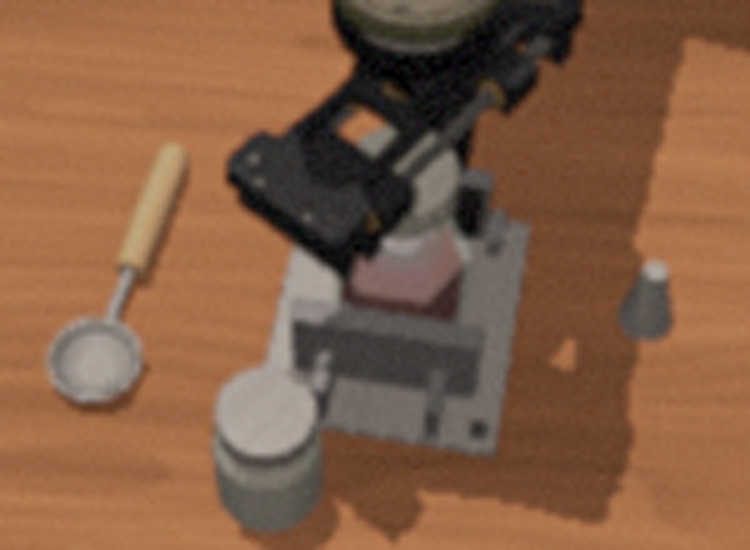

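The glass neck now shows between the cap and the jar's shoulder at (385,310). The jar stands in the closed brace, and nothing else has moved. The cap was lifted 26 mm, so its edge is about 16 mm above the rim, and the wrist force is near zero.

```bash
python3 -c "
from h import *
print(ctrl.close_job());s=monitor.state();print(s['time'],s['ee_pos'],s['width'])"
```

```text
the job is handed in; nothing more can be done
None
the job is handed in; nothing more can be done
```

The job is handed in: the gate is closed, the cap is unscrewed, and the gripper is holding it level above the mouth of the jar. The clock read about 14 s at hand-in. The interface gives no verdict, so what follows is from my own last checks.

- **Gate:** I swung it up by the ball knob until the force rose at the end stop. Its top then measured level at 68 mm above the bench, which matches upright.
- **Cap:** I gripped it with 45 N at half its height and turned it 60° anticlockwise (tool angle −7° to +53°), then lifted it straight up.
- **Final position:** the cap was lifted 26 mm, so its lower edge should be about 16 mm above the rim. The tool was within 0.1° of vertical, the finger opening was 55 mm, and wrist force was near zero.
- **Jar and surroundings:** the jar stood in the brace with its flat against the wall, and its neck was visible below the cap. The bystanders in view (nozzle, spoon and shaker) had not moved; the arm stayed clear of the others.

**Readings that differed from the stated values:**
- **Finger opening:** it read about 25 mm on the 28 mm ball and 55.5 mm on the 57 mm cap, which I put down to give in the pads.
- **Unscrewing torque:** I saw only 0.1–0.16 N m between moves, below the 0.3 N m given. The jar did not turn, and the cap came off with no resistance.

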